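# Reset the tripped oven switch on the counter board

### The arm

A 6-joint arm with a two-finger parallel gripper is mounted at the origin on a cart in front of the work surface, level with it; the furniture and walls round the work are solid. World frame = base frame: x ahead of the robot, y to its left, z up, the work surface at z = 0. Lengths are in m, angles in rad, forces in N, time in s.
With the tool pointing down it reaches from about 0.35 to 0.775 m from the base axis. Payload 7.3 kg.
Tool frame: the origin (TCP) lies at the very end of the fingers, on their centre line; the grasp point (between the pads) lies 19 mm behind it; z points along the fingers, y is the line along which they close (so a half turn about z gives the same grasp; the last joint's range is limited). The gripper opens to 92 mm and grips with 3 to 60 N. Pads are 19 mm wide; open, the fingers measure 130 mm over their backs; the gripper's body (75 mm by 190 mm) begins 47 mm behind the grasp point.
Start: joints at [-1.435, 0.342, 1.524, -0, 1.275, -0.146], TCP at [0.146, -0.504, 0.227] pointing down, gripper open.
Joint ranges: [-2.53, 2.53], [-0.77, 2.02], [0.04, 2.7], [-1, 4.14], [0.28, 2.66], [-3.11, 3.11]. Speed limits (rad/s): [2.57, 2.57, 3.14, 3.14, 3.14, 3.14].

### API

Orientations are given as [roll, pitch, yaw] about the fixed x, y, z axes, in that order (R = Rz(yaw) Ry(pitch) Rx(roll)).
In Python, from cell import observe, read_camera, get_calibration, hand_in, search_frame gives the robot as it stands.
- The arm moves only by the tool step_arm, never from a script. Its argument "commands" is a list of rows, each an object with "translation": the shift along the tool's x, y, z in mm, a list of three; "roll": the turn about the tool's z in rad. In form: [{"translation": [x, y, z], "roll": roll}, ...]. A call has 1 to 20 rows; each row shifts and turns the commanded pose from where the row before left it, along the tool's axes as they then stand; what a row does not reach is not made up. A row lasts 1/12 s, in which the tool goes at most 41.7 mm and 7.16 degrees, less where a joint would pass 70% of its speed; a pose out of reach is approached as far as the arm can. A call is refused whole if a number of a shift passes 41.7 or a number of a turn 0.125, either way. A call with a gripper value outside its range is refused whole. "fingers" is the opening, from 0 (shut) to 1 (fully open), set as the call begins (left out, the last holds). The fingers move at their own pace and stop on an object; "grip_force" is the grip in N (left out, the last holds). Time passes only in rows, so rows that do not move let the fingers close. It gives the time, the measured TCP pose, the force, the opening and the grip force at its end, in the units of the state.
- observe(): the state, without advancing time (a new reading comes with each control period).
- read_camera(name): name is "scene" or "top"; returns the picture (480x640x3 uint8, red, green, blue); there is no depth.
- get_calibration(name): a dict with "camera_matrix" (3x3 intrinsics, pixels), "world_from_camera" (4x4, takes a point from camera to world coordinates). Camera axes: x right, y up, looking along -z (the intrinsics and any distortion apply to the point x, -y, -z); pixel columns grow to the right and rows downward; lengths in m; the calibration is good to about 2 mm. A picture is of the moment at which its call begins. get_calibration takes no time and is no camera call.
- hand_in(): hands the job in; it is judged then, once.
Trained networks look in the newest picture that a camera, given by its name, has taken for a name from the list of things; names that differ only in an ending like _2 or _b are one class to them, and where a whole thing is asked for, a point or a joint stands for the part that bears it (a point fixed in the world has none). Each returns a list of dicts, best first, with "confidence" (0 to 1); they miss things now and then, are a little off and sometimes report something else, mostly with a low value. They report only what shows in the picture. A call takes as long as a camera call.
- search_frame(camera, name): "at" ([x, y, z] in m, in world coordinates, good to about 4 mm: the middle of the surface that is visible of it).
The state is a dict: "time": time; "qpos": joint angles; "qvel": joint speeds; "joint_efforts": joint torques, N m; "tool_pos": TCP position; "tool_rot": TCP orientation; "contact_force": force on the tool from outside, world axes, zero at the start; "torque": the same for the moment, N m; "opening": finger opening in m; "grip_force": force on a finger pad.
Only numpy, scipy, OpenCV 4.12 (cv2) and the standard library are available. Lean on these libraries where they do the work, as an engineer would, in place of code of your own. Each camera call takes 0.05 s, during which the arm holds its last target. There are 200 camera calls.

### The job

One of the three trip switches on the counter board has tripped: its lever hangs near the middle while the other two lean to the on side. Reset it: push its lever fully to off, feeling it re-cock and come up against its stop, then throw it fully to on and let go. Be gentle with the switches (never push with more than 20 N), leave the other two switches on and do not disturb the things standing around.

Things in the scene. Friction and masses are not known exactly. Their poses are not given: they have to be found in the camera images.
- board: fixed grey board, 130 x 196 mm, on the counter; origin at the centre of its underside. Three alike white trip switches stand side by side on it, 54 mm apart along its y axis, in any order. All axes of the switches are parallel to the board's: x points towards ON, to the board's side with the three black cable glands, roughly away from the robot; -x is OFF.
- breaker_t: the tripped switch: a fixed white stepped block, 86 mm along x (ON is +x), 50 mm along y; origin at the centre of its underside, 8 mm above the counter. Its middle part (52 mm along x) is 78 mm high over the origin, its ends 46 mm. Its black lever turns about a hinge parallel to y. A trip bar inside stops the lever hard before it is on, until it has been fully off.
- hinge_t (a point): centre of the tripped lever's hinge, 70 mm over the block's origin, inside it. Fully off lies elsewhere each time, unseen. Pushed 40 to 50 mm from the hinge the lever moves off freely (1 N); past some 3 to 18 mm off upright it re-cocks against 3 to 8 N (more if rushed) over 6 mm; then a hard stop. It is re-cocked only when bearing on that stop: push gently till 12 to 15 N are felt.
- lever_t_tip (a point): middle of the tripped lever's top end, 65 mm from its hinge. Paddle 14 mm wide (y), 8 mm thick, round bar 18 mm long and 11 mm thick across the end; upper 57 mm stand free. Upright its x offset from the block's origin is 0. Starts 1 to 4 mm to -x; fully off is 12 to 36 mm to -x; fully on 31 mm to +x, at a hard stop. It stays where left, and takes 20 N at most.
- breaker_a: a switch that is on and shall stay on; same block as breaker_t, origin at the centre of its underside, x towards ON
- lever_a_tip (a point): middle of the top end of the lever of breaker_a, same lever as the tripped one; it is on, 28 to 31 mm to +x of its block's origin
- breaker_b: a switch that is on and shall stay on; same block as breaker_t, origin at the centre of its underside, x towards ON
- lever_b_tip (a point): middle of the top end of the lever of breaker_b, same lever as the tripped one; it is on, 28 to 31 mm to +x of its block's origin
- egg_timer: bystander, to be left alone: wind-up kitchen timer, 63 mm wide, 52 mm tall; origin at the centre of its underside
- cookie_cutter_1: bystander, to be left alone: round tin cookie cutter, 57 mm wide, 30 mm tall; origin at the centre of its underside
- cookie_cutter_0: bystander, to be left alone: scalloped tin cookie cutter, 66 x 74 mm, 30 mm tall; origin at the centre of its underside
- counter_bell: bystander, to be left alone: domed counter bell, 82 mm wide, 58 mm tall; origin at the centre of its underside
- honey_jar: bystander, to be left alone: jar with a twist-off lid, 57 mm wide, 77 mm tall; origin at the centre of its underside
- sweet_bowl: bystander, to be left alone: stoneware bowl of sweets, 106 mm wide, 68 mm tall; origin at the centre of its underside
- loaf_tin: bystander, to be left alone: folded loaf tin, 152 x 70 mm, 52 mm tall; origin at the centre of its underside
- espresso_cup: bystander, to be left alone: espresso cup with handle, 64 x 89 mm, 48 mm tall; origin at the centre of its underside

How it is judged:
On the way, in this order (a step that is already met when the one before it is completed fails the run):
1. the tripped lever is pushed to off (its tip at least 9 mm to the off side of upright) (x of lever_t_tip in the frame of breaker_t below -0.009 m), for 0.1 s.
2. the lever is thrown fully to on (x of lever_t_tip in the frame of breaker_t above 0.026 m), for 0.1 s.
At the end, for the whole second after the job is handed in: All three levers are on: each tip at least 26 mm to the on side of upright (the stop is at 31 mm), and they stay there (x of lever_t_tip in the frame of breaker_t above 0.026 m and x of lever_a_tip in the frame of breaker_a above 0.026 m and x of lever_b_tip in the frame of breaker_b above 0.026 m); the robot touches nothing.
It fails at once if one of the switches is pushed with more than 20 N (contact force between any of the fingers, the arm and breaker_t above 20 N or contact force between any of the fingers, the arm and breaker_a above 20 N or contact force between any of the fingers, the arm and breaker_b above 20 N).
It fails at once if one of the other two levers is moved away from on (tip less than 24 mm to the on side) (x of lever_a_tip in the frame of breaker_a below 0.024 m or x of lever_b_tip in the frame of breaker_b below 0.024 m).
It fails at once if a bystander is moved by more than 20 mm (distance of any of egg_timer, cookie_cutter_1, cookie_cutter_0, counter_bell, honey_jar, sweet_bowl, loaf_tin, espresso_cup from where it was at the start of the episode above 0.02 m).
It also fails if it takes over 40 s, if anything falls off the work surface, if the arm or the gripper's body presses on something with over 40 N, if the wrist force passes 120 N, or if a joint passes its speed limit or range.

## Working session

There is one attempt and no reset: what is moved stays moved. The work goes in short steps, Python scripts to look and compute and a tool call to move; the robot and the scene stay as the last step left them, time stands still between calls to the robot, and variables do not carry over. Pictures are saved under pics/ and viewed, at most 10 in all, crops included, and the job is handed in when it is done.

Besides the shell and the picture viewer there is one more tool, called after "Call:" by a JSON object that holds its "method" and its "body". step_arm: Moves the arm, as the interface text tells. Its arguments: {"type":"object","properties":{"commands":{"type":"array"},"fingers":{"type":"number"},"grip_force":{"type":"number"}},"required":["commands"]}

```bash
mkdir -p pics; ls
python3 - <<'E'
from cell import *
import cv2,numpy as np
for c in ("scene","top"):
    im=read_camera(c); cv2.imwrite(f"pics/{c}0.png",im[:,:,::-1])
    k=get_calibration(c); print(c,np.round(k["camera_matrix"],1).tolist(),np.round(k["world_from_camera"],3).tolist())
    for n in ("board","breaker_t","lever_t_tip","lever_a_tip","hinge_t"):
        print(n,[(np.round(d["at"],3).tolist(),round(d["confidence"],2)) for d in search_frame(c,n)])
print(observe())
E
```

```text
pics
scene [[461.9, 0.0, 311.5], [0.0, 461.9, 241.5], [0.0, 0.0, 1.0]] [[-0.872, 0.217, -0.44, -0.001], [-0.49, -0.383, 0.783, 0.89], [0.002, 0.898, 0.44, 0.659], [0.0, 0.0, 0.0, 1.0]]
board [([0.438, 0.02, 0.029], 0.76)]
breaker_t [([0.442, -0.06, 0.085], 0.75), ([0.446, -0.0, 0.073], 0.7), ([0.458, -0.108, 0.085], 0.58)]
lever_t_tip []
lever_a_tip [([0.492, -0.108, 0.108], 0.67), ([0.416, 0.071, 0.012], 0.56), ([0.459, -0.109, 0.084], 0.38)]
hinge_t [([0.444, -0.003, 0.073], 0.9)]
top [[468.1, 0.0, 326.0], [0.0, 468.1, 230.3], [0.0, 0.0, 1.0]] [[-0.011, 0.992, -0.124, 0.393], [-1.0, -0.009, 0.015, -0.084], [0.014, 0.124, 0.992, 1.407], [0.0, 0.0, 0.0, 1.0]]
board [([0.463, -0.062, 0.03], 0.98), ([0.449, -0.011, 0.087], 0.61)]
breaker_t [([0.472, -0.114, 0.087], 0.95), ([0.451, -0.013, 0.085], 0.85), ([0.46, -0.06, 0.091], 0.76)]
lever_t_tip []
lever_a_tip [([0.484, -0.117, 0.106], 0.56), ([0.511, -0.197, 0.046], 0.27)]
hinge_t [([0.452, -0.011, 0.084], 0.58)]
{'time': 0.6, 'qpos': array([-1.43501754e+00,  3.41994682e-01,  1.52414604e+00,  5.04719972e-06,
        1.27539231e+00, -1.45991832e-01]), 'qvel': array([-0.00076896,  0.00020236,  0.00103082,  0.00076237,  0.00116241,
        0.00037313]), 'joint_efforts': array([-2.95302852e-04, -4.30925417e+01, -2.44393802e+01,  7.17878225e-02,
        4.84490034e-02, -1.33063847e-05]), 'tool_pos': array([ 0.14600686, -0.50428863,  0.22672717]), 'tool_rot': array([3.14153297e+00, 3.89500663e-06, 2.81769152e-01]), 'contact_force': array([ 0.07947931, -0.79069696, -0.67452454]), 'torque': array([-0.05519255, -0.01461983, -0.01415265]), 'grip_force': 0.0, 'opening': 0.09172739757548198}
```

Run:
```python
import cv2
a=cv2.imread("pics/top0.png")[100:340,200:480]; cv2.imwrite("pics/topc.png",cv2.resize(a,None,fx=2.5,fy=2.5,interpolation=cv2.INTER_CUBIC))
```

```text
(no output)
```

View pics/scene0.png

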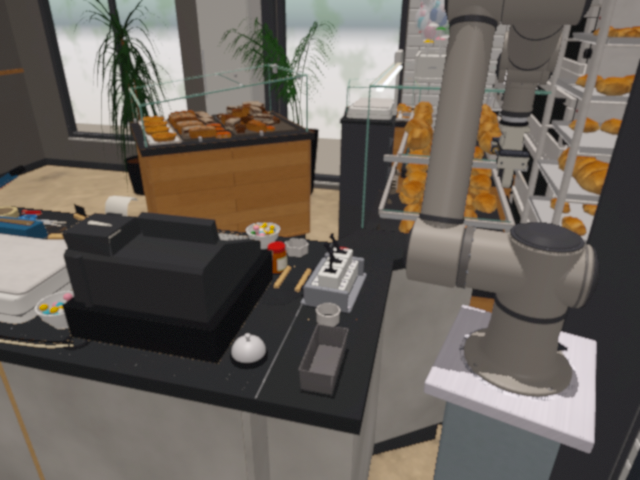

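View pics/topc.png

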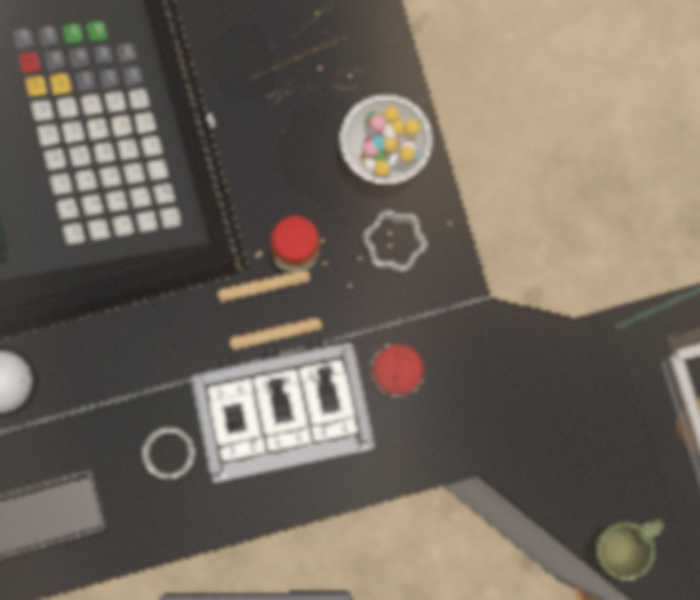

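The top view shows three switches: the left one (+y, about crop (235,418)) has a short upright lever and is the tripped one. The other two lean to +x. I'll refine the pose with a model overlay.

```bash
cat > h.py <<'E'
import numpy as np,cv2
from cell import *
def proj(c,P):
    k=get_calibration(c);T=np.linalg.inv(k["world_from_camera"]);p=np.c_[P,np.ones(len(P))]@T.T
    p=p[:,:3]*[1,-1,-1];u=p@np.array(k["camera_matrix"]).T
    return u[:,:2]/u[:,2:]
def overlay(c,pose,box,f,out,tips=(-.0025,.03,.03)):
    x,y,a=pose;R=np.array([[np.cos(a),-np.sin(a),0],[np.sin(a),np.cos(a),0],[0,0,1]])
    W=lambda L:np.array(L)@R.T+[x,y,0]
    im=cv2.cvtColor(read_camera(c),cv2.COLOR_RGB2BGR)
    u0,v0,u1,v1=box;im=cv2.resize(im[v0:v1,u0:u1],None,fx=f,fy=f,interpolation=cv2.INTER_CUBIC)
    def poly(L,col,cl=True):
        q=((proj(c,W(L))-[u0-.5,v0-.5])*f).astype(int);cv2.polylines(im,[q],cl,col,1)
    r=lambda cx,cy,w,h,z:[[cx+i*w/2,cy+j*h/2,z] for i,j in((1,1),(1,-1),(-1,-1),(-1,1))]
    poly(r(0,0,.13,.196,.008),(0,0,255))
    for yy,t in zip((.054,0,-.054),tips):
        poly(r(0,yy,.086,.05,.054),(0,255,0));poly(r(0,yy,.052,.05,.086),(255,0,0))
        z=.078+(.065**2-t**2)**.5;poly([[0,yy,.078],[t,yy,z]],(255,0,255),False);poly([[t,yy-.009,z],[t,yy+.009,z]],(255,0,255),False)
    cv2.imwrite(out,im)
E
python3 - <<'E'
from h import *
p=(.461,-.0625,.205)
overlay("top",p,(265,225,365,300),8,"pics/ov_top.png"); overlay("scene",p,(295,225,375,315),6,"pics/ov_sc.png")
a=cv2.imread("pics/ov_top.png");b=cv2.imread("pics/ov_sc.png");print(a.shape,b.shape)
E
```

```text
(600, 800, 3) (540, 480, 3)
```

View pics/ov_top.png

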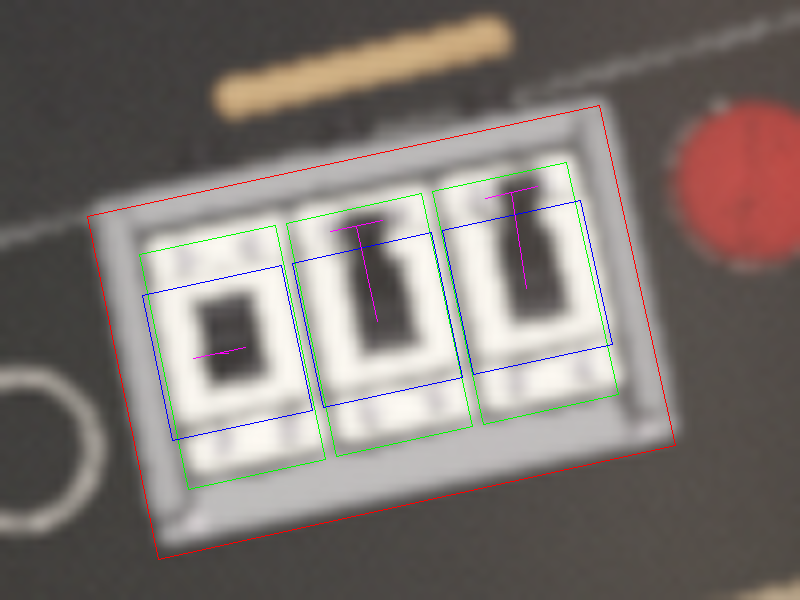

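View pics/ov_sc.png

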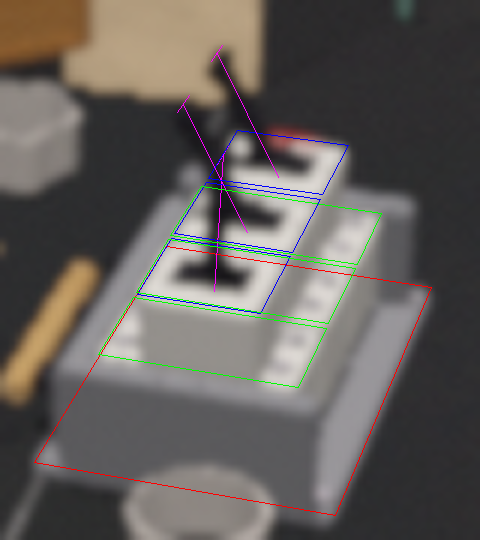

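The fit is good to about 3 mm. The white blocks sit about 2 to 4 mm further to +x, so I take the board at (0.463, -0.063), yaw 0.205, and breaker_t at about (0.452, -0.010). I'll approach with the fingers shut, on the +x side of the lever.

Call:
{"method": "step_arm", "body": {"commands": [{"translation": [0, 0, 0], "roll": 0.077}, {"translation": [20, -20, 0], "roll": 0}, {"translation": [20, -20, 0], "roll": 0}, {"translation": [20, -20, 0], "roll": 0}, {"translation": [20, -20, 0], "roll": 0}, {"translation": [20, -20, 0], "roll": 0}, {"translation": [20, -20, 0], "roll": 0}, {"translation": [20, -20, 0], "roll": 0}, {"translation": [20, -20, 0], "roll": 0}, {"translation": [20, -20, 0], "roll": 0}, {"translation": [20, -20, 0], "roll": 0}, {"translation": [20, -20, 0], "roll": 0}, {"translation": [20, -20, 0], "roll": 0}, {"translation": [20, -20, 0], "roll": 0}, {"translation": [20, -20, 0], "roll": 0}, {"translation": [20, -20, 0], "roll": 0}, {"translation": [20, -20, 0], "roll": 0}, {"translation": [0, 0, 0], "roll": 0}], "fingers": 0, "grip_force": 40}}

```text
time: 2.2
tool_pos: [0.396, -0.1226, 0.2269]
tool_rot: [-3.141, -0.002, 0.208]
contact_force: [-0.2, -0.4, -0.1]
opening: 0.0003
grip_force: 0.0
```

Call:
{"method": "step_arm", "body": {"commands": [{"translation": [17.5, -16.5, 0], "roll": 0}, {"translation": [17.5, -16.5, 0], "roll": 0}, {"translation": [17.5, -16.5, 0], "roll": 0}, {"translation": [17.5, -16.5, 0], "roll": 0}, {"translation": [17.5, -16.5, 0], "roll": 0}, {"translation": [17.5, -16.5, 0], "roll": 0}, {"translation": [0, 0, 0], "roll": 0}, {"translation": [0, 0, 0], "roll": 0}, {"translation": [0, 0, 20], "roll": 0}, {"translation": [0, 0, 20], "roll": 0}, {"translation": [0, 0, 0], "roll": 0}, {"translation": [0, 0, 0], "roll": 0}]}}

```text
time: 3.2
tool_pos: [0.476, -0.0085, 0.1864]
tool_rot: [-3.141, 0.002, 0.204]
contact_force: [0.2, -0.5, 0.4]
opening: 0.0004
grip_force: 0.0
```

Run:
```python
from h import *
print(observe())
p=(.463,-.0633,.205)
overlay("scene",p,(275,185,375,305),5,"pics/ov_sc2.png")
```

```text
{'time': 3.2, 'qpos': array([-1.78729192e-01,  2.93589141e-01,  1.71472304e+00, -3.99127477e-04,
        1.13555631e+00,  1.18850612e+00]), 'qvel': array([ 0.00657883, -0.02266028, -0.04213273,  0.00243961,  0.0083562 ,
        0.0035248 ]), 'joint_efforts': array([ 7.22355768e-02, -3.75843823e+01, -2.15905291e+01,  5.24808769e-02,
       -1.59495003e-01, -1.07186084e-02]), 'tool_pos': array([ 0.47598429, -0.00847013,  0.18640727]), 'tool_rot': array([-3.14107909e+00,  2.24644087e-03,  2.03730290e-01]), 'contact_force': array([ 0.23341457, -0.49339361,  0.36283478]), 'torque': array([-0.02638564, -0.03303274, -0.00660203]), 'grip_force': 0.0, 'opening': 0.0004479172099143109}
```

View pics/ov_sc2.png

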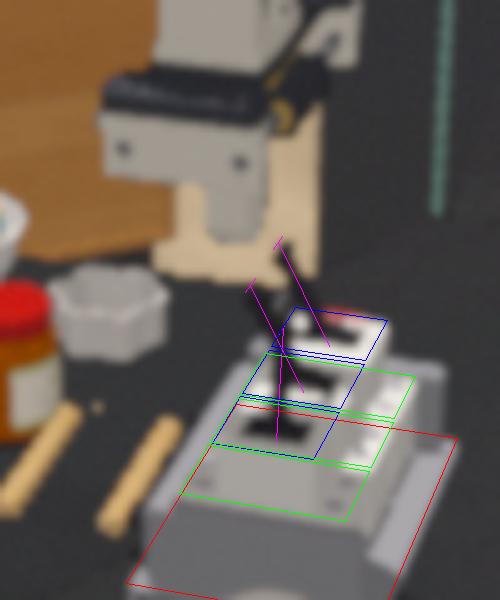

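The fingers (tip near (235,240)) hang on the +x side of the tripped lever (tip near (280,330)), clear of it and of the neighbours. I'll descend and then feel for contact.

Call:
{"method": "step_arm", "body": {"commands": [{"translation": [4, 0, 0], "roll": 0}, {"translation": [0, 0, 15], "roll": 0}, {"translation": [0, 0, 15], "roll": 0}, {"translation": [0, 0, 15], "roll": 0}, {"translation": [0, 0, 12], "roll": 0}, {"translation": [0, 0, 8], "roll": 0}, {"translation": [0, 0, 0], "roll": 0}, {"translation": [0, 0, 0], "roll": 0}, {"translation": [0, 0, 0], "roll": 0}]}}

```text
time: 4.0
tool_pos: [0.4816, -0.007, 0.1227]
tool_rot: [3.141, -0.002, 0.205]
contact_force: [0.6, -0.2, -0.7]
opening: 0.0002
grip_force: 0.0
```

Call:
{"method": "step_arm", "body": {"commands": [{"translation": [-3, 0, 0], "roll": 0}, {"translation": [-3, 0, 0], "roll": 0}, {"translation": [-3, 0, 0], "roll": 0}, {"translation": [0, 0, 0], "roll": 0}]}}

```text
time: 4.33
tool_pos: [0.4714, -0.0087, 0.122]
tool_rot: [3.141, 0.0, 0.205]
contact_force: [0.3, 0.4, -0.7]
opening: 0.0004
grip_force: 0.0
```

Call:
{"method": "step_arm", "body": {"commands": [{"translation": [-2, 0, 0], "roll": 0}, {"translation": [-2, 0, 0], "roll": 0}, {"translation": [-2, 0, 0], "roll": 0}, {"translation": [0, 0, 0], "roll": 0}, {"translation": [0, 0, 0], "roll": 0}]}}

```text
time: 4.75
tool_pos: [0.4661, -0.0099, 0.1217]
tool_rot: [3.141, 0.0, 0.205]
contact_force: [0.4, -0.4, 1.0]
opening: 0.0004
grip_force: 0.0
```

Call:
{"method": "step_arm", "body": {"commands": [{"translation": [-1, 0, 0], "roll": 0}, {"translation": [-1, 0, 0], "roll": 0}, {"translation": [-1, 0, 0], "roll": 0}, {"translation": [0, 0, 0], "roll": 0}, {"translation": [0, 0, 0], "roll": 0}]}}

```text
time: 5.17
tool_pos: [0.4632, -0.0105, 0.1217]
tool_rot: [3.141, 0.0, 0.205]
contact_force: [0.4, 0.5, 0.4]
opening: 0.0005
grip_force: 0.2
```

Call:
{"method": "step_arm", "body": {"commands": [{"translation": [-1, 0, 0], "roll": 0}, {"translation": [-1, 0, 0], "roll": 0}, {"translation": [-1, 0, 0], "roll": 0}, {"translation": [0, 0, 0], "roll": 0}, {"translation": [0, 0, 0], "roll": 0}]}}

```text
time: 5.58
tool_pos: [0.4601, -0.0111, 0.1217]
tool_rot: [3.142, 0.0, 0.205]
contact_force: [0.7, 0.5, 0.1]
opening: 0.0003
grip_force: 0.2
```

Call:
{"method": "step_arm", "body": {"commands": [{"translation": [-1, 0, 0], "roll": 0}, {"translation": [-1, 0, 0], "roll": 0}, {"translation": [0, 0, 0], "roll": 0}, {"translation": [0, 0, 0], "roll": 0}]}}

```text
time: 5.92
tool_pos: [0.4582, -0.0115, 0.1217]
tool_rot: [3.142, 0.0, 0.205]
contact_force: [0.5, 0.1, 0.1]
opening: 0.0001
grip_force: 0.2
```

Call:
{"method": "step_arm", "body": {"commands": [{"translation": [-1, 0, 0], "roll": 0}, {"translation": [-1, 0, 0], "roll": 0}, {"translation": [0, 0, 0], "roll": 0}, {"translation": [0, 0, 0], "roll": 0}]}}

```text
time: 6.25
tool_pos: [0.4562, -0.0119, 0.1217]
tool_rot: [3.142, 0.0, 0.205]
contact_force: [-0.5, 0.0, 0.2]
opening: 0.0002
grip_force: 0.2
```

Call:
{"method": "step_arm", "body": {"commands": [{"translation": [-1, 0, 0], "roll": 0}, {"translation": [0, 0, 0], "roll": 0}, {"translation": [0, 0, 0], "roll": 0}]}}

```text
time: 6.5
tool_pos: [0.4556, -0.0121, 0.1218]
tool_rot: [3.141, -0.0, 0.205]
contact_force: [1.4, 0.1, 0.0]
opening: 0.0003
grip_force: 0.7
```

Call:
{"method": "step_arm", "body": {"commands": [{"translation": [-1, 0, 0], "roll": 0}, {"translation": [-1, 0, 0], "roll": 0}, {"translation": [0, 0, 0], "roll": 0}, {"translation": [0, 0, 0], "roll": 0}]}}

```text
time: 6.83
tool_pos: [0.4539, -0.0126, 0.1219]
tool_rot: [3.141, -0.001, 0.205]
contact_force: [4.1, 2.0, -1.5]
opening: 0.0002
grip_force: 1.9
```

Call:
{"method": "step_arm", "body": {"commands": [{"translation": [-1, 0, 0], "roll": 0}, {"translation": [0, 0, 0], "roll": 0}, {"translation": [0, 0, 0], "roll": 0}]}}

```text
time: 7.08
tool_pos: [0.4526, -0.0128, 0.1218]
tool_rot: [3.141, -0.0, 0.205]
contact_force: [3.9, 0.5, -1.4]
opening: 0.0003
grip_force: 1.8
```

Call:
{"method": "step_arm", "body": {"commands": [{"translation": [-1, 0, 0], "roll": 0}, {"translation": [0, 0, 0], "roll": 0}, {"translation": [0, 0, 0], "roll": 0}]}}

```text
time: 7.33
tool_pos: [0.4514, -0.013, 0.1217]
tool_rot: [3.141, 0.0, 0.205]
contact_force: [4.0, 1.0, -0.5]
opening: 0.0004
grip_force: 1.7
```

Call:
{"method": "step_arm", "body": {"commands": [{"translation": [-0.5, 0, 0], "roll": 0}, {"translation": [-0.5, 0, 0], "roll": 0}, {"translation": [0, 0, 0], "roll": 0}, {"translation": [0, 0, 0], "roll": 0}]}}

```text
time: 7.67
tool_pos: [0.4504, -0.0132, 0.1217]
tool_rot: [3.141, 0.0, 0.205]
contact_force: [4.7, 0.1, -1.1]
opening: 0.0002
grip_force: 1.7
```

Call:
{"method": "step_arm", "body": {"commands": [{"translation": [-0.5, 0, 0], "roll": 0}, {"translation": [0, 0, 0], "roll": 0}, {"translation": [0, 0, 0], "roll": 0}]}}

```text
time: 7.92
tool_pos: [0.4499, -0.0133, 0.1217]
tool_rot: [3.142, 0.0, 0.205]
contact_force: [3.9, -0.8, -0.1]
opening: 0.0005
grip_force: 1.7
```

Call:
{"method": "step_arm", "body": {"commands": [{"translation": [-0.5, 0, 0], "roll": 0}, {"translation": [0, 0, 0], "roll": 0}, {"translation": [0, 0, 0], "roll": 0}]}}

```text
time: 8.17
tool_pos: [0.4494, -0.0133, 0.1217]
tool_rot: [3.142, 0.0, 0.205]
contact_force: [3.9, 0.9, -0.6]
opening: 0.0006
grip_force: 1.7
```

Call:
{"method": "step_arm", "body": {"commands": [{"translation": [-0.5, 0, 0], "roll": 0}, {"translation": [0, 0, 0], "roll": 0}, {"translation": [0, 0, 0], "roll": 0}]}}

```text
time: 8.42
tool_pos: [0.4491, -0.0134, 0.1217]
tool_rot: [3.141, -0.0, 0.205]
contact_force: [4.5, 0.7, -0.6]
opening: 0.0005
grip_force: 2.0
```

Call:
{"method": "step_arm", "body": {"commands": [{"translation": [-0.5, 0, 0], "roll": 0}, {"translation": [0, 0, 0], "roll": 0}, {"translation": [0, 0, 0], "roll": 0}]}}

```text
time: 8.67
tool_pos: [0.4489, -0.0135, 0.1218]
tool_rot: [3.141, -0.001, 0.205]
contact_force: [4.8, 1.1, -1.0]
opening: 0.0005
grip_force: 2.3
```

Call:
{"method": "step_arm", "body": {"commands": [{"translation": [-0.5, 0, 0], "roll": 0}, {"translation": [0, 0, 0], "roll": 0}, {"translation": [0, 0, 0], "roll": 0}]}}

```text
time: 8.92
tool_pos: [0.4487, -0.0136, 0.1219]
tool_rot: [3.141, -0.002, 0.205]
contact_force: [6.8, 0.8, -1.8]
opening: 0.0006
grip_force: 2.7
```

Motion has stalled, so this is the stop. I'll build the force slowly to 13 N.

Call:
{"method": "step_arm", "body": {"commands": [{"translation": [-0.5, 0, 0], "roll": 0}, {"translation": [-0.5, 0, 0], "roll": 0}, {"translation": [0, 0, 0], "roll": 0}, {"translation": [0, 0, 0], "roll": 0}]}}

```text
time: 9.25
tool_pos: [0.4484, -0.0137, 0.1221]
tool_rot: [3.141, -0.003, 0.204]
contact_force: [8.1, 2.3, -0.8]
opening: -0.0001
grip_force: 3.5
```

Call:
{"method": "step_arm", "body": {"commands": [{"translation": [-0.5, 0, 0], "roll": 0}, {"translation": [0, 0, 0], "roll": 0}, {"translation": [0, 0, 0], "roll": 0}]}}

```text
time: 9.5
tool_pos: [0.4482, -0.0138, 0.1222]
tool_rot: [3.141, -0.004, 0.204]
contact_force: [8.6, 2.2, -1.6]
opening: 0.0006
grip_force: 3.9
```

Call:
{"method": "step_arm", "body": {"commands": [{"translation": [-0.5, 0, 0], "roll": 0}, {"translation": [-0.5, 0, 0], "roll": 0}, {"translation": [0, 0, 0], "roll": 0}, {"translation": [0, 0, 0], "roll": 0}]}}

```text
time: 9.83
tool_pos: [0.4479, -0.014, 0.1224]
tool_rot: [3.141, -0.005, 0.204]
contact_force: [10.4, 3.6, -2.1]
opening: -0.0001
grip_force: 4.7
```

Call:
{"method": "step_arm", "body": {"commands": [{"translation": [-0.5, 0, 0], "roll": 0}, {"translation": [0, 0, 0], "roll": 0}, {"translation": [0, 0, 0], "roll": 0}]}}

```text
time: 10.08
tool_pos: [0.4478, -0.014, 0.1225]
tool_rot: [3.141, -0.006, 0.204]
contact_force: [11.5, 3.3, -2.9]
opening: 0.0004
grip_force: 5.1
```

Call:
{"method": "step_arm", "body": {"commands": [{"translation": [-0.5, 0, 0], "roll": 0}, {"translation": [-0.4, 0, 0], "roll": 0}, {"translation": [0, 0, 0], "roll": 0}, {"translation": [0, 0, 0], "roll": 0}]}}

```text
time: 10.42
tool_pos: [0.4475, -0.0142, 0.1227]
tool_rot: [3.14, -0.008, 0.204]
contact_force: [13.7, 4.5, -2.9]
opening: 0.0003
grip_force: 5.8
```

Felt 14.7 N at the stop. I'll back off, rise and check by picture.

Call:
{"method": "step_arm", "body": {"commands": [{"translation": [4, 0, 0], "roll": 0}, {"translation": [6, 0, 0], "roll": 0}, {"translation": [8, 0, 0], "roll": 0}, {"translation": [0, 0, 0], "roll": 0}, {"translation": [0, 0, -20], "roll": 0}, {"translation": [0, 0, -20], "roll": 0}, {"translation": [0, 0, -20], "roll": 0}, {"translation": [-15, 0, 0], "roll": 0}, {"translation": [-20, 0, 0], "roll": 0}, {"translation": [-20, 0, 0], "roll": 0}, {"translation": [-15, 0, 0], "roll": 0}, {"translation": [0, 0, 0], "roll": 0}, {"translation": [0, 0, 0], "roll": 0}]}}

```text
time: 11.5
tool_pos: [0.393, -0.0251, 0.1817]
tool_rot: [-3.142, 0.0, 0.204]
contact_force: [0.6, 0.2, 0.5]
opening: 0.0008
grip_force: 0.0
```

Run:
```python
from h import *
print(observe()["tool_pos"])
overlay("scene",(.463,-.0633,.205),(275,185,375,305),5,"pics/ov_sc3.png",tips=(-.018,.03,.03))
```

```text
[ 0.39298997 -0.0250533   0.18174996]
```

View pics/ov_sc3.png

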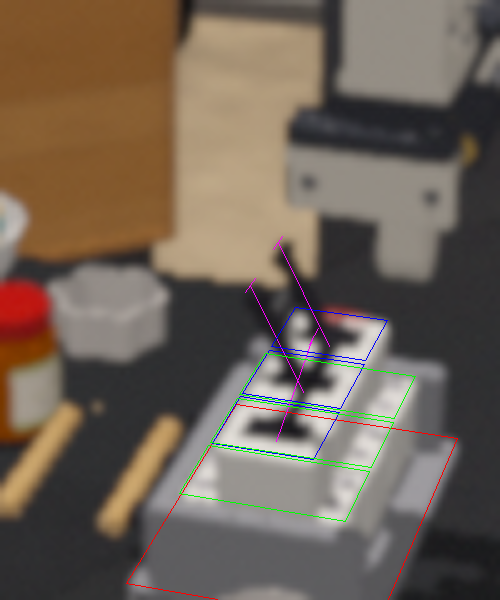

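The tripped lever now leans to off (tip near (315,335)), the other two are still on, and the fingers are well to its -x side. Now I'll descend and throw it to on.

Call:
{"method": "step_arm", "body": {"commands": [{"translation": [0, 0, 15], "roll": 0}, {"translation": [0, 0, 15], "roll": 0}, {"translation": [0, 0, 15], "roll": 0}, {"translation": [0, 0, 12], "roll": 0}, {"translation": [0, 0, 5], "roll": 0}, {"translation": [0, 0, 0], "roll": 0}, {"translation": [5, 0, 0], "roll": 0}, {"translation": [5, 0, 0], "roll": 0}, {"translation": [3, 0, 0], "roll": 0}, {"translation": [0, 0, 0], "roll": 0}]}}

```text
time: 12.38
tool_pos: [0.4074, -0.0224, 0.1203]
tool_rot: [3.141, -0.002, 0.205]
contact_force: [1.2, -0.1, -0.1]
opening: 0.0006
grip_force: 0.0
```

Call:
{"method": "step_arm", "body": {"commands": [{"translation": [2, 0, 0], "roll": 0}, {"translation": [2, 0, 0], "roll": 0}, {"translation": [2, 0, 0], "roll": 0}, {"translation": [2, 0, 0], "roll": 0}, {"translation": [0, 0, 0], "roll": 0}]}}

```text
time: 12.8
tool_pos: [0.4142, -0.0207, 0.1198]
tool_rot: [3.141, -0.0, 0.205]
contact_force: [-0.7, -0.4, -0.3]
opening: 0.0006
grip_force: 0.0
```

Call:
{"method": "step_arm", "body": {"commands": [{"translation": [2, 0, 0], "roll": 0}, {"translation": [2, 0, 0], "roll": 0}, {"translation": [2, 0, 0], "roll": 0}, {"translation": [0, 0, 0], "roll": 0}]}}

```text
time: 13.13
tool_pos: [0.4201, -0.0195, 0.1197]
tool_rot: [3.141, -0.0, 0.205]
contact_force: [0.2, 0.1, -0.5]
opening: 0.0004
grip_force: 0.1
```

Call:
{"method": "step_arm", "body": {"commands": [{"translation": [2, 0, 0], "roll": 0}, {"translation": [2, 0, 0], "roll": 0}, {"translation": [0, 0, 0], "roll": 0}]}}

```text
time: 13.38
tool_pos: [0.4241, -0.0187, 0.1197]
tool_rot: [3.141, -0.0, 0.205]
contact_force: [-1.2, 0.2, 1.0]
opening: 0.0006
grip_force: 0.0
```

Call:
{"method": "step_arm", "body": {"commands": [{"translation": [1.5, 0, 0], "roll": 0}, {"translation": [1.5, 0, 0], "roll": 0}, {"translation": [1.5, 0, 0], "roll": 0}, {"translation": [0, 0, 0], "roll": 0}, {"translation": [0, 0, 0], "roll": 0}]}}

```text
time: 13.8
tool_pos: [0.4283, -0.0178, 0.1197]
tool_rot: [3.141, -0.0, 0.205]
contact_force: [-0.5, -0.5, 0.5]
opening: 0.0001
grip_force: 0.0
```

Call:
{"method": "step_arm", "body": {"commands": [{"translation": [1.5, 0, 0], "roll": 0}, {"translation": [1.5, 0, 0], "roll": 0}, {"translation": [1.5, 0, 0], "roll": 0}, {"translation": [0, 0, 0], "roll": 0}, {"translation": [0, 0, 0], "roll": 0}]}}

```text
time: 14.22
tool_pos: [0.4327, -0.0169, 0.1197]
tool_rot: [3.141, -0.0, 0.205]
contact_force: [0.5, -0.6, 0.6]
opening: 0.0006
grip_force: 0.0
```

Call:
{"method": "step_arm", "body": {"commands": [{"translation": [1.5, 0, 0], "roll": 0}, {"translation": [1.5, 0, 0], "roll": 0}, {"translation": [0, 0, 0], "roll": 0}, {"translation": [0, 0, 0], "roll": 0}]}}

```text
time: 14.55
tool_pos: [0.4356, -0.0162, 0.1197]
tool_rot: [3.141, -0.0, 0.205]
contact_force: [0.6, -0.0, -0.1]
opening: 0.0001
grip_force: 0.0
```

Call:
{"method": "step_arm", "body": {"commands": [{"translation": [1.5, 0, 0], "roll": 0}, {"translation": [1.5, 0, 0], "roll": 0}, {"translation": [0, 0, 0], "roll": 0}, {"translation": [0, 0, 0], "roll": 0}]}}

```text
time: 14.88
tool_pos: [0.4385, -0.0156, 0.1197]
tool_rot: [3.141, -0.0, 0.205]
contact_force: [-0.0, -1.2, -0.1]
opening: 0.0005
grip_force: 0.0
```

Call:
{"method": "step_arm", "body": {"commands": [{"translation": [1.5, 0, 0], "roll": 0}, {"translation": [1.5, 0, 0], "roll": 0}, {"translation": [0, 0, 0], "roll": 0}, {"translation": [0, 0, 0], "roll": 0}]}}

```text
time: 15.22
tool_pos: [0.4415, -0.015, 0.1197]
tool_rot: [3.141, -0.0, 0.205]
contact_force: [0.1, -0.3, -0.7]
opening: 0.0003
grip_force: 0.0
```

Call:
{"method": "step_arm", "body": {"commands": [{"translation": [1.5, 0, 0], "roll": 0}, {"translation": [1.5, 0, 0], "roll": 0}, {"translation": [0, 0, 0], "roll": 0}, {"translation": [0, 0, 0], "roll": 0}]}}

```text
time: 15.55
tool_pos: [0.4443, -0.0144, 0.1196]
tool_rot: [3.142, 0.0, 0.205]
contact_force: [0.5, -0.0, 0.5]
opening: 0.0008
grip_force: 0.1
```

Call:
{"method": "step_arm", "body": {"commands": [{"translation": [1.5, 0, 0], "roll": 0}, {"translation": [1.5, 0, 0], "roll": 0}, {"translation": [0, 0, 0], "roll": 0}, {"translation": [0, 0, 0], "roll": 0}]}}

```text
time: 15.88
tool_pos: [0.4473, -0.0138, 0.1197]
tool_rot: [3.142, -0.0, 0.205]
contact_force: [-0.7, -0.0, 0.2]
opening: 0.0002
grip_force: 0.2
```

Call:
{"method": "step_arm", "body": {"commands": [{"translation": [1.5, 0, 0], "roll": 0}, {"translation": [1.5, 0, 0], "roll": 0}, {"translation": [0, 0, 0], "roll": 0}, {"translation": [0, 0, 0], "roll": 0}]}}

```text
time: 16.22
tool_pos: [0.4503, -0.0132, 0.1197]
tool_rot: [3.141, -0.0, 0.205]
contact_force: [-0.4, -0.4, -0.2]
opening: 0.0002
grip_force: 0.2
```

Call:
{"method": "step_arm", "body": {"commands": [{"translation": [1.5, 0, 0], "roll": 0}, {"translation": [1.5, 0, 0], "roll": 0}, {"translation": [0, 0, 0], "roll": 0}, {"translation": [0, 0, 0], "roll": 0}]}}

```text
time: 16.55
tool_pos: [0.4533, -0.0126, 0.1197]
tool_rot: [3.141, -0.0, 0.205]
contact_force: [-0.8, -0.0, 0.5]
opening: 0.0005
grip_force: 0.2
```

Call:
{"method": "step_arm", "body": {"commands": [{"translation": [1.5, 0, 0], "roll": 0}, {"translation": [1, 0, 0], "roll": 0}, {"translation": [0, 0, 0], "roll": 0}, {"translation": [0, 0, 0], "roll": 0}]}}

```text
time: 16.88
tool_pos: [0.4556, -0.0121, 0.1197]
tool_rot: [3.141, -0.0, 0.205]
contact_force: [0.0, -0.1, -0.6]
opening: 0.0002
grip_force: 0.2
```

Call:
{"method": "step_arm", "body": {"commands": [{"translation": [1, 0, 0], "roll": 0}, {"translation": [1, 0, 0], "roll": 0}, {"translation": [0, 0, 0], "roll": 0}, {"translation": [0, 0, 0], "roll": 0}]}}

```text
time: 17.22
tool_pos: [0.4575, -0.0117, 0.1197]
tool_rot: [3.141, -0.0, 0.205]
contact_force: [-1.2, -0.1, -0.1]
opening: 0.0007
grip_force: 0.2
```

Call:
{"method": "step_arm", "body": {"commands": [{"translation": [1, 0, 0], "roll": 0}, {"translation": [1, 0, 0], "roll": 0}, {"translation": [0, 0, 0], "roll": 0}, {"translation": [0, 0, 0], "roll": 0}]}}

```text
time: 17.55
tool_pos: [0.4595, -0.0113, 0.1197]
tool_rot: [3.141, -0.0, 0.205]
contact_force: [-1.4, 0.3, 0.5]
opening: 0.0007
grip_force: 0.2
```

Call:
{"method": "step_arm", "body": {"commands": [{"translation": [1, 0, 0], "roll": 0}, {"translation": [1, 0, 0], "roll": 0}, {"translation": [0, 0, 0], "roll": 0}, {"translation": [0, 0, 0], "roll": 0}]}}

```text
time: 17.88
tool_pos: [0.4612, -0.0109, 0.1196]
tool_rot: [3.142, 0.0, 0.205]
contact_force: [-1.8, -0.2, 0.6]
opening: 0.0001
grip_force: 0.8
```

Call:
{"method": "step_arm", "body": {"commands": [{"translation": [1, 0, 0], "roll": 0}, {"translation": [1, 0, 0], "roll": 0}, {"translation": [0, 0, 0], "roll": 0}, {"translation": [0, 0, 0], "roll": 0}]}}

```text
time: 18.22
tool_pos: [0.4618, -0.0106, 0.1193]
tool_rot: [-3.141, 0.004, 0.205]
contact_force: [-6.9, -3.0, 2.1]
opening: 0.0006
grip_force: 3.6
```

Call:
{"method": "step_arm", "body": {"commands": [{"translation": [1, 0, 0], "roll": 0}, {"translation": [0, 0, 0], "roll": 0}, {"translation": [0, 0, 0], "roll": 0}]}}

```text
time: 18.47
tool_pos: [0.4619, -0.0106, 0.1192]
tool_rot: [-3.141, 0.006, 0.205]
contact_force: [-9.4, -3.7, 3.3]
opening: 0.0005
grip_force: 5.1
```

There is a hard stop at the expected place for on. I'll back off, rise and check.

Call:
{"method": "step_arm", "body": {"commands": [{"translation": [-4, 0, 0], "roll": 0}, {"translation": [-8, 0, 0], "roll": 0}, {"translation": [-10, 0, 0], "roll": 0}, {"translation": [-10, 0, 0], "roll": 0}, {"translation": [0, 0, -20], "roll": 0}, {"translation": [0, 0, -25], "roll": 0}, {"translation": [0, 0, -25], "roll": 0}, {"translation": [-20, 0, -20], "roll": 0}, {"translation": [-15, 0, -10], "roll": 0}, {"translation": [0, 0, 0], "roll": 0}, {"translation": [0, 0, 0], "roll": 0}]}}

```text
time: 19.38
tool_pos: [0.3984, -0.024, 0.2202]
tool_rot: [3.141, -0.002, 0.204]
contact_force: [1.2, 0.0, 0.1]
opening: 0.0004
grip_force: 0.0
```

Run:
```python
from h import *
print(observe()["tool_pos"])
overlay("scene",(.463,-.0633,.205),(275,205,375,305),6,"pics/ov_sc4.png",tips=(.031,.03,.03))
```

```text
[ 0.39842784 -0.02404151  0.22018942]
```

View pics/ov_sc4.png

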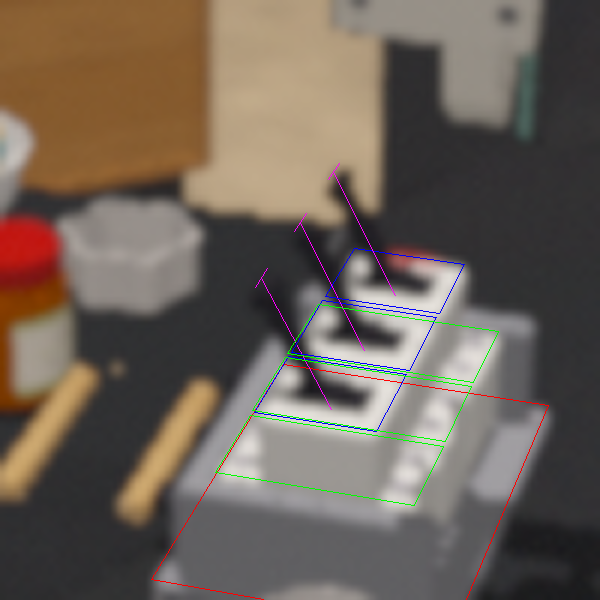

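All three levers lean alike to on (tips near (265,285), (305,230) and (337,180)), the arm is clear, and nothing else in view has moved.

```bash
python3 -c "
from cell import *
print(hand_in())"
```

```text
the job is handed in; nothing more can be done
None
```

I pushed the tripped switch to off until about 15 N was felt at its stop and threw it to its on stop (about 10 N); the last picture shows all three levers on and the arm clear, and the job is handed in, with no verdict shown.

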